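# Clean out the cover seam of a clock with a stylus

## Task

Take the square-handled stylus from the tool stand and clean out the seam in the clock's back: set its tip down in the wide end of the seam and draw it gently and slowly (about 2 to 3 cm per second) round the whole seam to the narrow end, without lifting it out on the way or letting it scratch or skim the clock's back. Then lift it clear and stand it upright again in its empty place in the tool stand, fully down on its flange. Do not disturb the other tools, the loupe, the oil bottle or the microphone stand.

Things in the scene. Friction and masses are not known exactly. Their poses are not given: they have to be found in the camera images.
- stylus: Loose stylus, about 40 g, standing in the stand. Square aluminium handle 12 x 12 mm, 50 tall, over a steel flange 26 across and 4 thick; below it a round shank 6 mm across that tapers over its last 14 mm to a blunt tip 4 mm across. Origin: centre of the flange's underside, z up: handle z = 4 to 54 mm, tip z = -70 mm. x and y are square to the handle's faces.
- tip (a point): The lowest point of the stylus tip, 70 mm below the stylus origin on its axis.
- stand: Fixed wooden tool stand, 160 (x) x 50 (y) mm, 85 tall, open under its 10 mm top plate, foot board 8 mm thick. Origin: centre of its underside; x runs along its row of three 15 mm holes, 55 mm apart, through the top plate. A tool's flange rests on the plate.
- place0 (a point): Centre of the mouth of the hole at the stand's -x end, on the top plate, 85 mm above the bench.
- place1 (a point): Centre of the mouth of the middle hole.
- place2 (a point): Centre of the mouth of the hole at the stand's +x end.
- clock: Fixed clock lying on its face: flat aluminium back 170 (x) x 140 (y) mm, 40 mm above the bench. Origin: centre of its underside. The seam is a groove 7 mm wide, 4 deep, flat floor, upright walls, running straight from seam0 to seam1, 2, 3, 4 and 5 with square corners. Two brass knobs 18 mm across, 24 tall, at x, y = (-25, 5), (30, -15); low screw heads at the corners.
- seam0 (a point): Wide end of the seam, level with the clock's back: centre of a square pocket 14 x 14 mm, as deep as the seam (4 mm). At clock x, y = (55, -45) mm.
- seam1 (a point): First corner of the seam's centre line, level with the back. At clock x, y = (-55, -45) mm.
- seam2 (a point): Second corner. At clock x, y = (-55, 45) mm.
- seam3 (a point): Third corner. At clock x, y = (-5, 45) mm.
- seam4 (a point): Fourth corner. At clock x, y = (-5, 15) mm.
- seam5 (a point): Narrow end of the seam's centre line (the groove ends 3.5 mm beyond it). At clock x, y = (55, 15) mm.
- mic_stand: Fixed microphone stand close beside the clock's -x side (seam1 to seam2). Origin: on the post's axis at the bench, +x towards the clock. Foot 40 x 60 mm, 12 high, x = -36 to 4; post 14 mm across; clamp head 16 (x) x 34 (y) mm, its top at 150 mm; arm 12 mm thick reaching 40 mm to -x at 136 mm.
- driver: Bystander in the stand: screwdriver with round aluminium handle 14 mm across and dark 20 mm cap, 46 mm tall above the top plate, flange 26 mm. Origin: centre of the flange's underside.
- pin_vice: Bystander in the stand: waisted brass pin vice up to 18 mm across, 42 mm tall above the top plate, flange 26 mm. Origin: centre of the flange's underside.
- loupe: Bystander on the bench: black eye loupe 36 mm across, 34 mm tall. Origin: centre of its underside.
- oil_bottle: Bystander on the bench: white dropper bottle near the clock, 36 mm across, 85 mm tall. Origin: centre of its underside.
Things that resemble listed ones, but are neither listed nor needed, are in the scene too. What is shaped like the stylus but red is not meant.

How it is judged (in metres and radians):
On the way, in this order (a step that is already met when the one before it is completed fails the run):
1. the stylus tip is down in the seam at the wide starting pocket (horizontal distance between tip and seam0 below 0.007 m and z of tip in the frame of seam0 below -0.0015 m), for 0.05 s.
2. the stylus tip is down in the seam at the first corner (horizontal distance between tip and seam1 below 0.007 m and z of tip in the frame of seam0 below -0.0015 m), for 0.05 s.
3. the stylus tip is down in the seam at the second corner (horizontal distance between tip and seam2 below 0.007 m and z of tip in the frame of seam0 below -0.0015 m), for 0.05 s.
4. the stylus tip is down in the seam at the third corner (horizontal distance between tip and seam3 below 0.007 m and z of tip in the frame of seam0 below -0.0015 m), for 0.05 s.
5. the stylus tip is down in the seam at the fourth corner (horizontal distance between tip and seam4 below 0.007 m and z of tip in the frame of seam0 below -0.0015 m), for 0.05 s.
6. the stylus tip is down in the seam at the narrow end (horizontal distance between tip and seam5 below 0.007 m and z of tip in the frame of seam0 below -0.0015 m), for 0.05 s.
At the end, for the whole second after the job is handed in: The stylus stands upright (within 0.08 rad) and at rest in a hole of the tool stand (within 8 mm of its centre), its flange down on the top plate (within 3 mm); the four bystanders are within 12 mm of where they were and upright (0.2 rad) ((horizontal distance between stylus and place0 below 0.008 m or horizontal distance between stylus and place1 below 0.008 m or horizontal distance between stylus and place2 below 0.008 m) and z of stylus in the frame of stand between 0.083 and 0.088 m and angle between stylus's own z axis and vertical below 0.08 rad and linear speed of stylus below 0.02 m/s and distance of each of driver, pin_vice, loupe, oil_bottle from where it was at the start of the episode below 0.012 m and angle between each of driver, pin_vice, loupe, oil_bottle's own z axis and vertical below 0.2 rad); the robot touches nothing.
It fails at once if the tip scratches or skims the clock's back (from 0.5 mm under its surface to 12 mm over it), or is lifted out of the seam, more than 20 mm away from both ends of the seam (x of tip in the frame of clock between -0.085 and 0.085 m and y of tip in the frame of clock between -0.07 and 0.07 m and z of tip in the frame of seam0 between -0.0005 and 0.012 m and horizontal distance between tip and seam0 above 0.02 m and horizontal distance between tip and seam5 above 0.02 m).
It fails at once if the stylus moves faster than 80 mm/s while its tip is down in the seam (x of tip in the frame of clock between -0.085 and 0.085 m and y of tip in the frame of clock between -0.07 and 0.07 m and z of tip in the frame of seam0 below -0.0015 m and linear speed of stylus above 0.08 m/s).
It fails at once if the stylus presses on the clock with more than 40 N, or the robot itself knocks the clock (over 5 N) (contact force between stylus and clock above 40 N or contact force between any of the arm, the fingers and clock above 5 N).
It fails at once if the microphone stand is knocked (over 3 N) (contact force between anything else and mic_stand above 3 N).
It fails at once if a bystander is moved more than 12 mm or tipped over (distance of any of driver, pin_vice, loupe, oil_bottle from where it was at the start of the episode above 0.012 m or angle between any of driver, pin_vice, loupe, oil_bottle's own z axis and vertical above 0.3 rad).
It also fails if it takes over 72 s, if anything falls off the work surface, if the arm or the gripper's body presses on something with over 40 N, if the wrist force passes 120 N, or if a joint passes its speed limit or range.

## Robot

A 6-joint arm with a two-finger parallel gripper is mounted at the origin on the work surface. World frame = base frame: x ahead of the robot, y to its left, z up, the work surface at z = 0. Lengths are in mm, angles in rad, forces in N, time in s.
With the tool pointing down it reaches from about 400 to 925 mm from the base axis. Payload 12.5 kg.
Tool frame: the origin (TCP) lies on the front face of the gripper's body, between the roots of the fingers; the fingertips stand 78 mm ahead of it and the grasp point (between the pads) lies 59 mm ahead of it (env.nose_length is the distance from the TCP to the fingertips, in mm); z points along the fingers, y is the line along which they close (so a half turn about z gives the same grasp; the last joint's range is limited). The gripper opens to 95 mm and grips with 3 to 60 N. Pads are 20 mm wide; open, the fingers measure 119 mm over their backs; the gripper's body (75 mm by 180 mm) begins 59 mm behind the grasp point.
Start: joints at [1.052, 0.491, 1.559, -0, 1.092, -0.106], TCP at [250.717, 572.52, 292.261] pointing down, gripper open.
Joint ranges: [-3.1, 3.1], [-0.84, 2.19], [0.05, 2.79], [-1.13, 4.28], [0.06, 2.93], [-2.69, 2.69]. Speed limits (rad/s): [2.22, 2.22, 2.79, 3.14, 3.14, 3.14].

## Interface

Orientations are given as [roll, pitch, yaw] about the fixed x, y, z axes, in that order (R = Rz(yaw) Ry(pitch) Rx(roll)).
In Python, from cell import env gives the robot as it stands.
- The arm moves only by the tool jog_arm, never from a script. Its argument "motion" is a list of rows, each a list of 7 numbers: the turn, a rotation vector about the tool's x, y, z in degrees, then the shift along the tool's x, y, z in mm, then the finger opening in mm, from 0 to 95.1. In form: [[wx, wy, wz, x, y, z, hand], ...]. A call has 1 to 10 rows; each row shifts and turns the commanded pose from where the row before left it, along the tool's axes as they then stand; what a row does not reach is not made up. A row lasts 1/8 s, in which the tool goes at most 62.5 mm and 10.7 degrees, less where a joint would pass 70% of its speed; a pose out of reach is approached as far as the arm can. A call is refused whole if a number of a shift passes 62.5 or a number of a turn 10.7, either way. A call with a gripper value outside its range is refused whole. The fingers move at their own pace and stop on an object; the grip force is fixed at half the most. Time passes only in rows, so rows that do not move let the fingers close. It gives the time, the measured TCP pose, the force, the opening and the grip force at its end, in the units of the state.
- env.state(): the state, without advancing time (a new reading comes with each control period).
- env.read_camera(name): name is "scene" or "top"; returns a dict with "color" (400x640x3 uint8, red, green, blue), "z_map" (400x640 float32, mm along the optical axis (not along the pixel's ray), 0 where there is no reading), "camera_matrix" (3x3 intrinsics, pixels), "k1" (the pictures are not rectified: a ray, as slopes to the right and down, at radius r is drawn at 1 + k1 r^2 times it, then the intrinsics apply), "world_to_cam" (4x4, takes a point from world to camera coordinates). Camera axes: x right, y up, looking along -z (the intrinsics and any distortion apply to the point x, -y, -z); pixel columns grow to the right and rows downward; lengths in mm; the calibration is good to about 2 mm. A picture is of the moment at which its call begins.
- env.job_done(): hands the job in; it is judged then, once.
Trained networks look in the newest picture that a camera, given by its name, has taken for a name from the list of things; names that differ only in an ending like _2 or _b are one class to them, and where a whole thing is asked for, a point or a joint stands for the part that bears it (a point fixed in the world has none). Each returns a list of dicts, best first, with "score" (0 to 1); they miss things now and then, are a little off and sometimes report something else, mostly with a low value. They report only what shows in the picture. A call takes as long as a camera call. They do not tell look-alikes from the thing itself.
- env.recognise(camera, thing): "location" ([column, row] in pixels, amid what is visible of it).
The state is a dict: "t": time; "joints": joint angles; "qvel": joint speeds; "tau": joint torques, N m; "eef_pos": TCP position; "tcp_rot": TCP orientation; "ft_force": force on the tool from outside, world axes, zero at the start; "moment": the same for the moment, N m; "opening": opening from 0.0 (shut) to 1.0 (fully open); "grip_force": force on a finger pad.
Only numpy, scipy, OpenCV 4.12 (cv2) and the standard library are available. Lean on these libraries where they do the work, as an engineer would, in place of code of your own. Each camera call takes 0.05 s, during which the arm holds its last target. There are 200 camera calls.

## Working session

There is one attempt and no reset: what is moved stays moved. The work goes in short steps, Python scripts to look and compute and a tool call to move; the robot and the scene stay as the last step left them, time stands still between calls to the robot, and variables do not carry over. Pictures are saved under pics/ and viewed, at most 10 in all, crops included, and the job is handed in when it is done.

Besides the shell and the picture viewer there is one more tool, called after "Emit:" by a JSON object that holds its "method" and its "body". jog_arm: Moves the arm, as the interface text tells. Its arguments: {"type":"object","properties":{"motion":{"type":"array"}},"required":["motion"]}

```bash
ls; mkdir -p pics; cat > h.py <<'E'
import numpy as np, cv2
from cell import env
def grab(n):
    d=env.read_camera(n); np.savez('/tmp/'+n+'.npz',**d); return d
def load(n): return dict(np.load('/tmp/'+n+'.npz'))
def rays(d,px):
    K=np.array(d['camera_matrix']);k=float(d['k1'])
    p=np.atleast_2d(px).astype(float)
    u=cv2.undistortPoints(p[:,None],K,np.array([k,0,0,0.]),).reshape(-1,2)
    return np.c_[u[:,0],-u[:,1],-np.ones(len(u))]
def atz(d,px,z):
    M=np.array(d['world_to_cam']);R=M[:3,:3];c=-R.T@M[:3,3]
    w=rays(d,px)@R
    return c+w*((z-c[2])/w[:,2])[:,None]
def dep(d,px):
    M=np.array(d['world_to_cam']);R=M[:3,:3];c=-R.T@M[:3,3]
    p=np.atleast_2d(px); z=d['z_map'][p[:,1].astype(int),p[:,0].astype(int)]
    return c+(rays(d,px)*z[:,None])@R
def proj(d,P):
    M=np.array(d['world_to_cam']);q=np.atleast_2d(P)@M[:3,:3].T+M[:3,3]
    q=q*[1,-1,-1]
    return cv2.projectPoints(q[:,None],np.zeros(3),np.zeros(3),np.array(d['camera_matrix']),np.array([float(d['k1']),0,0,0.]))[0].reshape(-1,2)
E
python3 - <<'E'
from h import *
print(env.state())
for n in('scene','top'):
    d=grab(n); cv2.imwrite(f'pics/{n}0.png',d['color'][...,::-1])
    print(n,d['camera_matrix'],d['k1'],np.round(d['world_to_cam'],3).tolist())
    for t in ['stylus','stand','clock','mic_stand','driver','pin_vice','loupe','oil_bottle']:
        print(t,[(np.round(r['location']).tolist(),round(r['score'],2)) for r in env.recognise(n,t)])
E
```

```text
pics
{'t': 0.0, 'joints': array([ 1.05240602e+00,  4.91545620e-01,  1.55947182e+00,  4.29763026e-06,
        1.09171427e+00, -1.05613314e-01]), 'qvel': array([-9.43859565e-04, -4.74007327e-04, -2.47540857e-03, -2.00189000e-05,
        4.00930803e-04,  2.05424057e-05]), 'tau': array([ 2.57435444e-03, -6.12654305e+01, -2.58176994e+01,  6.93764328e-02,
        4.82794200e-02, -5.27550833e-05]), 'eef_pos': array([250.62241949, 572.36292915, 291.66266299]), 'tcp_rot': array([-3.14046034e+00, -1.23866381e-04,  2.72881361e+00]), 'ft_force': array([0.0891965 , 1.03358413, 0.18705331]), 'moment': array([-0.00836907,  0.04118112,  0.01917349]), 'grip_force': 0.0, 'opening': 1.0031967651552316}
scene [[493.3345324    0.         320.47021158]
 [  0.         493.3345324  200.2172776 ]
 [  0.           0.           1.        ]] 0.003957621483872283 [[-0.77, 0.638, 0.006, 320.843], [-0.341, -0.419, 0.842, 138.662], [0.539, 0.646, 0.54, -1480.828], [0.0, 0.0, 0.0, 1.0]]
stylus [([441.0, 290.0], 0.72), ([489.0, 248.0], 0.66), ([226.0, 189.0], 0.64), ([399.0, 213.0], 0.61)]
stand [([375.0, 244.0], 0.8
[... 300 characters left out ...]
[269.0, 176.0], 0.81), ([355.0, 227.0], 0.72), ([224.0, 193.0], 0.47)]
top [[441.30088662   0.         317.09561679]
 [  0.         441.30088662 201.81208527]
 [  0.           0.           1.        ]] 0.030626363894808696 [[0.026, -1.0, -0.0, 66.665], [0.998, 0.026, 0.051, -491.933], [-0.051, -0.001, 0.999, -1227.723], [0.0, 0.0, 0.0, 1.0]]
stylus [([244.0, 228.0], 0.65), ([197.0, 211.0], 0.65), ([204.0, 284.0], 0.48)]
stand [([258.0, 207.0], 0.77)]
clock [([410.0, 166.0], 0.73)]
mic_stand [([414.0, 122.0], 0.72)]
driver [([258.0, 187.0], 0.56)]
pin_vice [([256.0, 207.0], 0.62)]
loupe [([290.0, 115.0], 0.54), ([409.0, 168.0], 0.35)]
oil_bottle [([407.0, 168.0], 0.7), ([398.0, 206.0], 0.52)]
```

```bash
python3 - <<'E'
from h import *
d=load('top');c=d['color'][...,::-1]
cv2.imwrite('pics/t1.png',cv2.resize(c[80:300,170:470],None,fx=2.66,fy=2.66,interpolation=cv2.INTER_CUBIC))
d=load('scene');c=d['color'][...,::-1]
cv2.imwrite('pics/s1.png',cv2.resize(c[110:330,150:520],None,fx=2.1,fy=2.1,interpolation=cv2.INTER_CUBIC))
E
```

```text
(no output)
```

View pics/t1.png

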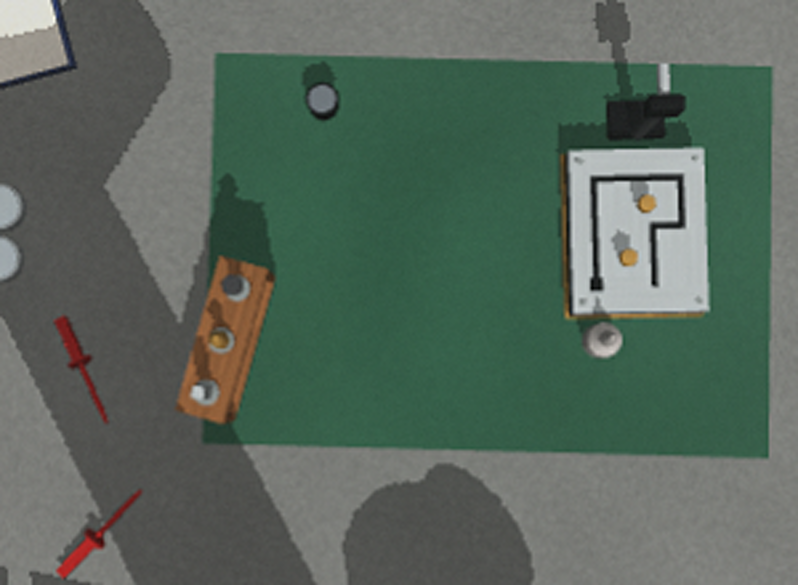

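View pics/s1.png

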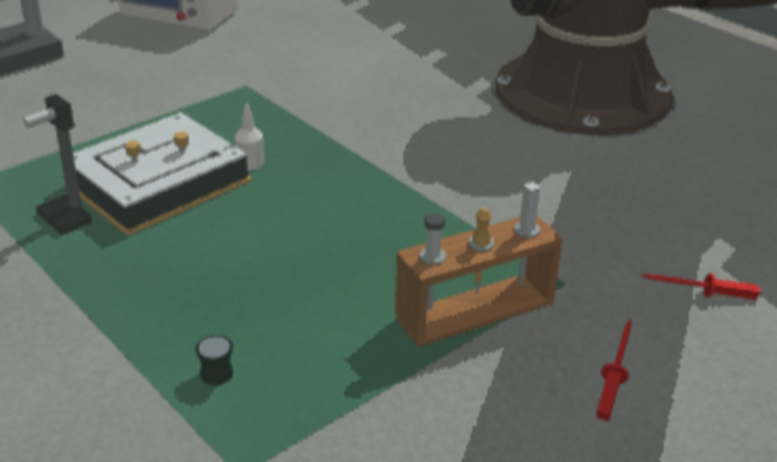

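Stylus candidates in the top view: the silver square handle standing in the stand at about (246, 227), and red look-alikes at (197, 211) and (204, 284). I take the silver one. The clock is at about (410, 166), with the wide pocket at about (394, 186) and the mic stand on its upper side.

```bash
cat >> h.py <<'E'
def rect(d,z,x0,x1,y0,y1,s):
    # metric ortho picture of plane z: col = (y1-y)/s (right=-y), row=(x1-x)/s (up=+x)
    X,Y=np.meshgrid(np.arange(x1,x0,-s),np.arange(y1,y0,-s),indexing='ij')
    p=proj(d,np.c_[X.ravel(),Y.ravel(),np.full(X.size,z)]).astype(np.float32).reshape(X.shape+(2,))
    return cv2.remap(d['color'][...,::-1].copy(),p[...,0],p[...,1],cv2.INTER_CUBIC)
E
cat > fit.py <<'E'
from h import *
from scipy.optimize import minimize
def model(p,x1,y1,shape,s,k=1):
    x,y,a=p
    R=np.array([[np.cos(a),-np.sin(a)],[np.sin(a),np.cos(a)]])
    def px(q,):
        w=np.array(q,float)@R.T+[x,y]; return np.c_[(y1-w[:,1])/s,(x1-w[:,0])/s]
    def poly(m,q,v): cv2.fillPoly(m,[np.round(px(q)*16).astype(np.int32)],v,cv2.LINE_AA,4)
    m=np.zeros(shape,np.uint8)
    poly(m,[(-85,-70),(85,-70),(85,70),(-85,70)],200)
    S=[(55,-45),(-55,-45),(-55,45),(-5,45),(-5,15),(55,15)]
    for a_,b in zip(S[:-1],S[1:]):
        lo=np.minimum(a_,b)-3.5;hi=np.maximum(a_,b)+3.5
        poly(m,[(lo[0],lo[1]),(hi[0],lo[1]),(hi[0],hi[1]),(lo[0],hi[1])],30)
    poly(m,[(48,-52),(62,-52),(62,-38),(48,-38)],30)
    return cv2.GaussianBlur(m,(0,0),1.3/s)
for n in('top','scene'):
    d=load(n);s=.5
    c0=atz(d,[(410,168)] if n=='top' else [(226,190)],40)[0]
    if n=='top': C=c0
    x0,x1,y0,y1=C[0]-110,C[0]+110,C[1]-110,C[1]+110
    g=cv2.cvtColor(rect(d,40,x0,x1,y0,y1,s),cv2.COLOR_BGR2GRAY).astype(float)
    best=None
    def cost(p):
        m=model(p,x1,y1,g.shape,s).astype(float)
        w=cv2.dilate((m>5).astype(np.uint8),np.ones((13,13)))>0
        return -np.corrcoef(m[w],g[w])[0,1]
    for a in np.deg2rad([170,180,190]):
        for dx in(-8,8):
            r=minimize(cost,[C[0]+dx,C[1]+dx,a],method='Nelder-Mead',options=dict(initial_simplex=np.array([[C[0]+dx,C[1],a],[C[0]+dx+6,C[1],a],[C[0]+dx,C[1]+6,a],[C[0]+dx,C[1],a+.1]]),xatol=.01))
            if best is None or r.fun<best.fun: best=r
    print(n,best.x,best.fun)
E
python3 - <<'E'
exec(open('fit.py').read())
d=load('top')
for n,px,z in [('sty',(246.3,226.6),139),('pin',(253.2,207.5),127),('drv',(258.6,187.8),131),('loupe',(290.5,116.5),34),('bottle',(397,206),85)]: print(n,atz(d,[px],z)[0].round(1))
P=atz(d,[(246.3,226.6)],139)[0]
im=rect(d,139,P[0]-35,P[0]+35,P[1]-35,P[1]+35,.2)
im2=rect(d,85,P[0]-50,P[0]+120,P[1]-100,P[1]+70,.5)
cv2.imwrite('pics/c1.png',np.hstack([im,im2]));print(P,d['z_map'][225:229,244:249])
E
```

```text
top [ 593.42066334 -173.00127295    3.18738957] -0.920509900826522
scene [ 593.81205935 -172.25755119    3.18983828] -0.7829002156775325
sty [416.5 255.6 139. ]
pin [465.4 241.6 127. ]
drv [515.8 229.  131. ]
loupe [725.  159.7  34. ]
bottle [ 480.7 -132.1   85. ]Traceback (most recent call last):
  File "<stdin>", line 7, in <module>
    return _nx.concatenate(arrs, 1, dtype=dtype, casting=casting)
           ~~~~~~~~~~~~~~~^^^^^^^^^^^^^^^^^^^^^^^^^^^^^^^^^^^^^^^
ValueError: all the input array dimensions except for the concatenation axis must match exactly, but along dimension 0, the array at index 0 has size 350 and the array at index 1 has size 340
```

```bash
python3 - <<'E'
from h import *
from scipy.optimize import minimize
s=.5
for n in('top','scene'):
    d=load(n);x1,x0,y1,y0=580,350,350,130
    im=rect(d,85,x0,x1,y0,y1,s).astype(float)
    f=(im[...,2]-im[...,0])  # wood: red>blue
    f=np.clip(f,0,80)
    def mod(p):
        x,y,a=p;R=np.array([[np.cos(a),-np.sin(a)],[np.sin(a),np.cos(a)]])
        m=np.zeros(f.shape,np.uint8)
        def px(w): return np.round(np.c_[(y1-w[:,1])/s,(x1-w[:,0])/s]*16).astype(np.int32)
        q=np.array([(-80,-25),(80,-25),(80,25),(-80,25)])@R.T+[x,y]
        cv2.fillPoly(m,[px(q)],200,cv2.LINE_AA,4)
        for h in(-55,0,55):
            c=px(np.array([[h,0]])@R.T+[x,y])[0]; cv2.circle(m,tuple(map(int,c)),int(13/s*16),0,-1,cv2.LINE_AA,4)
        return cv2.GaussianBlur(m,(0,0),2).astype(float)
    cost=lambda p:-np.corrcoef(mod(p).ravel(),f.ravel())[0,1]
    b=min((minimize(cost,[467+e,242,-.25],method='Nelder-Mead',options=dict(initial_simplex=np.array([[467+e,242,-.25],[473+e,242,-.25],[467+e,248,-.25],[467+e,242,-.1]]),xatol=.01)) for e in(-8,0,8)),key=lambda r:r.fun)
    x,y,a=b.x;print(n,b.x,b.fun,[(round(x+h*np.cos(a),1),round(y+h*np.sin(a),1)) for h in(-55,0,55)])
d=load('top');P=(414,255)
im=rect(d,139,P[0]-35,P[0]+35,P[1]-35,P[1]+35,.175)
d=load('scene');im2=rect(d,139,P[0]-35,P[0]+35,P[1]-35,P[1]+35,.175)
for i in(im,im2): cv2.circle(i,(200,200),3,(0,0,255),-1)
cv2.imwrite('pics/c1.png',np.hstack([im,im2]))
E
```

```text
top [ 4.67285767e+02  2.48033625e+02 -2.47079330e-01] -0.8778117338530842 [(np.float64(414.0), np.float64(261.5)), (np.float64(467.3), np.float64(248.0)), (np.float64(520.6), np.float64(234.6))]
scene [ 4.68570257e+02  2.49588956e+02 -2.50653136e-01] -0.6124882487207614 [(np.float64(415.3), np.float64(263.2)), (np.float64(468.6), np.float64(249.6)), (np.float64(521.9), np.float64(235.9))]
```

View pics/c1.png

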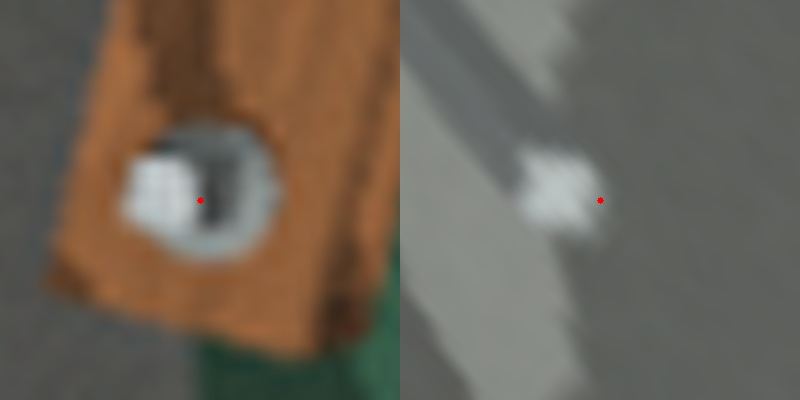

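Handle top sits at about (158, 190) in the left crop, which gives stylus (415, 262) from both cameras. It is grey-silver and square, in the end hole. Moving there.

Emit:
{"method": "jog_arm", "body": {"motion": [[0, 0, -9.5, 0, 0, 0, 50], [0, 0, 0, -30, -33, 0, 50], [0, 0, 0, -30, -33, 0, 50], [0, 0, 0, -30, -33, 0, 50], [0, 0, 0, -30, -33, 0, 50], [0, 0, 0, -30, -33, 0, 50], [0, 0, 0, -30, -33, 0, 50], [0, 0, 0, -30, -33, 0, 50], [0, 0, 0, -25, -29, 0, 50], [0, 0, 0, 0, 0, 20, 50]]}}

```text
t: 2.15
eef_pos: [416.4, 261.3, 273.1]
tcp_rot: [3.14, 0.002, 2.892]
ft_force: [-0.0, 0.7, -0.5]
opening: 0.522
grip_force: 0.0
```

```bash
cat >> h.py <<'E'
def tilt():
    from scipy.spatial.transform import Rotation as Ro
    s=env.state(); return s,Ro.from_euler('xyz',s['tcp_rot']).as_matrix()
def to(P):
    s,R=tilt(); print('t',round(s['t'],2),'pos',s['eef_pos'].round(2),'rot',s['tcp_rot'].round(4),'F',s['ft_force'].round(1),'tool delta',(R.T@(np.array(P)-s['eef_pos'])).round(2))
E
python3 - <<'E'
from h import *
to([415.3,262.3,173])
d=grab('top');P=(415.3,262.3)
im=rect(d,139,P[0]-70,P[0]+70,P[1]-70,P[1]+70,.35)
d=grab('scene')
cv2.imwrite('pics/g1.png',np.hstack([im,cv2.resize(d['color'][140:290,320:470,::-1],(400,400))]))
E
```

```text
t 2.15 pos [416.4  261.31 273.1 ] rot [3.1398e+00 2.4000e-03 2.8917e+00] F [-0.   0.7 -0.5] tool delta [  1.56   0.51 100.09]
```

View pics/g1.png

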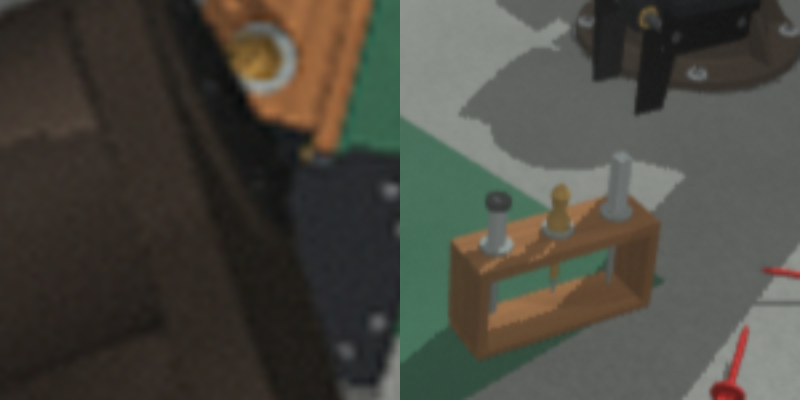

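The scene crop shows the fingers at about (605, 55) and (650, 85), straddling the handle below at (620, 185). Descend and close.

Emit:
{"method": "jog_arm", "body": {"motion": [[0, 0, 0, 1, 0.5, 20, 50], [0, 0, 0, 0, 0, 25, 50], [0, 0, 0, 0, 0, 25, 50], [0, 0, 0, 0, 0, 20, 50], [0, 0, 0, 0, 0, 10, 50], [0, 0, 0, 0, 0, 0, 50]]}}

```text
t: 3.0
eef_pos: [414.1, 264.0, 172.3]
tcp_rot: [-3.141, -0.0, 2.895]
ft_force: [0.5, 0.1, -0.1]
opening: 0.526
grip_force: 0.0
```

Emit:
{"method": "jog_arm", "body": {"motion": [[0, 0, 0, 0, 0, 0, 25], [0, 0, 0, 0, 0, 0, 15], [0, 0, 0, 0, 0, 0, 10], [0, 0, 0, 0, 0, 0, 0], [0, 0, 0, 0, 0, 0, 0], [0, 0, 0, 0, 0, 0, 0]]}}

```text
t: 3.75
eef_pos: [414.2, 263.7, 172.4]
tcp_rot: [3.141, 0.0, 2.895]
ft_force: [-0.7, -0.4, 4.0]
opening: 0.126
grip_force: 30.0
```

```bash
python3 - <<'E'
from h import *
to([415.3,262.3,173]);print(env.state()['moment'],env.state()['opening'])
E
```

```text
t 3.75 pos [414.21 263.7  172.37] rot [3.1414e+00 2.0000e-04 2.8946e+00] F [-0.7 -0.4  4. ] tool delta [-1.4  -1.1  -0.63]
[-0.02132616  0.11367228  0.01130419] 0.12554418894287453
```

Emit:
{"method": "jog_arm", "body": {"motion": [[0, 0, 0, 0, 0, -10, 0], [0, 0, 0, 0, 0, -20, 0], [0, 0, 0, 0, 0, -30, 0], [0, 0, 0, 0, 0, -30, 0], [0, 0, 0, 0, 0, -20, 0], [0, 0, 0, 0, 0, -10, 0], [0, 0, 0, -10, -16, 0, 0], [0, 0, 0, -20, -33, 0, 0], [0, 0, 0, -25, -41, 0, 0], [0, 0, 0, -25, -41, 0, 0]]}}

```text
t: 5.0
eef_pos: [459.8, 115.8, 292.0]
tcp_rot: [-3.141, -0.001, 2.895]
ft_force: [0.3, 0.4, 0.5]
opening: 0.129
grip_force: 30.0
```

Emit:
{"method": "jog_arm", "body": {"motion": [[0, 0, 0, -25, -41, 0, 0], [0, 0, 0, -25, -41, 0, 0], [0, 0, 0, -25, -41, 0, 0], [0, 0, 0, -25, -41, 0, 0], [0, 0, 0, -20, -33, 0, 0], [0, 0, 0, -10, -16, 10, 0], [0, 0, 0, -5, -8, 20, 0], [0, 0, 0, 0, 0, 20, 0], [0, 0, 0, 0, 0, 10, 0], [0, 0, 0, 0, 0, 0, 0]]}}

```text
t: 6.25
eef_pos: [536.4, -129.6, 231.6]
tcp_rot: [3.141, -0.002, 2.895]
ft_force: [-0.2, -0.3, -0.4]
opening: 0.129
grip_force: 30.0
```

```bash
python3 - <<'E'
from h import *
to([536.5,-130.2,222.4])
d=grab('scene');s=env.state()['eef_pos']
tip=s-[0,0,157.4]
p=proj(d,[tip,tip+[0,0,14],tip+[0,0,70],tip+[0,0,124],[536.5,-130.2,40]]);print(p.round(1))
x,y=map(int,p[0]);c=d['color'][y-75:y+75,x-75:x+75,::-1].copy()
dt=grab('top');q=proj(dt,[tip]);print(q);u,v=map(int,q[0])
c2=dt['color'][v-50:v+50,u-50:u+50,::-1]
cv2.imwrite('pics/h1.png',np.hstack([cv2.resize(c2,(300,600)) if 0 else cv2.resize(c2,(200,200)).repeat(1,0) if 0 else cv2.resize(c,(600,600),interpolation=cv2.INTER_CUBIC)]))
E
```

```text
t 6.25 pos [ 536.38 -129.64  231.58] rot [ 3.1413e+00 -1.6000e-03  2.8952e+00] F [-0.2 -0.3 -0.4] tool delta [-0.26 -0.51  9.18]
[[250.7 171. ]
 [250.3 166.1]
 [248.6 145.8]
 [246.9 125.3]
 [251.6 182.9]]
[[395.81946248 185.23804783]]
```

View pics/h1.png

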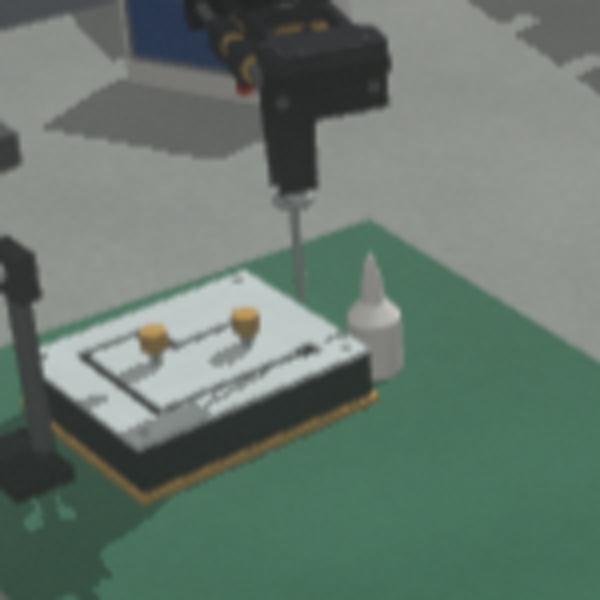

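Scene crop: the tip is at about (250.5, 170.5) full-frame, predicted (250.7, 171), and it hangs over the pocket at (253, 183). Refine the in-hand offset to sub-pixel.

```bash
cat > off.py <<'E'
from h import *
def off(d,s):
    bg=cv2.imread('pics/scene0.png').astype(float); im=d['color'][...,::-1].astype(float)
    D=np.abs(im-bg).sum(2); out=[]
    for h in range(20,64,4):
        # point on predicted axis
        P=s-[0,0,157.4-h]; u,v=proj(d,[P])[0]; r=int(round(v)); c=int(round(u))
        w=D[r,c-5:c+6].copy(); w=np.clip(w-np.percentile(w,40),0,None)
        out.append((w*np.arange(c-5,c+6)).sum()/w.sum()-u)
    return np.array(out)
E
python3 - <<'E'
from off import *
d=load('scene');o=off(d,np.array([536.38,-129.64,231.58]));print(o.round(2),np.median(o))
p=proj(d,[[536,-130,110],[536-.97,-130+.245,110]]);print('px per mm toolx',(p[1]-p[0]))
E
```

```text
[ 0.08 -0.33 -0.45 -0.64 -0.85 -2.07 -1.1  -0.88 -0.84 -0.97 -0.75] -0.842729685465855
px per mm toolx [ 0.38749956 -0.07998048]
```

```bash
python3 - <<'E'
from off import *
d=load('scene');s=np.array([536.38,-129.64,231.58])
bg=cv2.imread('pics/scene0.png').astype(float); im=d['color'][...,::-1].astype(float)
D=np.abs(im-bg).sum(2)
for r in range(145,174): 
    h=s-[0,0,157.4]; 
    print(r,D[r,243:259].astype(int), im[r,243:259].mean(1).astype(int))
print(proj(d,[s-[0,0,157.4-h] for h in(0,20,40,60)]))
E
```

```text
145 [ 62  99 148 132  92  74  56  69  33  13   6  19  25  24  24  23] [115 104  88  93 105 110 116 112 125 139 134 143 145 143 144 144]
146 [ 67  97 104 124 115  88  79  79  84  65  18  22  24  21  26  26] [114 106 103  96  99 106 109 109 108 115 131 144 145 144 145 146]
147 [ 36  81 103 106 113 108 102  89  93  32  13  22  23  24  20  22] [125 110 104 103 100 101 104 108 107 126 141 145 145 145 145 145]
148 [ 16  14  51  62  98 121 114  43  40  15  27  22  23  22  20  24] [143 132 119 116 104  97 100 124 126 143 147 145 145 145 144 144]
149 [ 22  22  17   6  66 118 106   9  14  22  25  24  23  23  25  24] [145 144 142 139 116  98 103 141 144 147 148 147 145 145 145 145]
150 [ 28  22  21  11  60 116 101  11  25  21  23  24  28  24  22  25] [146 145 144 141 117  99 104 142 147 147 148 148 147 145 146 146]
151 [ 21  26  25  13  53 119  97   9  25  23  25  22  21  22  24  26] [145 145 145 142 120  98 105 141 146 146 147 147 146 146 147 148]
152 [ 21  25  22  18  33 114 102  10  24  21  28  24  26  28  27  27] [146 147 146 143 126 100 104 140 145 145 146 146 146 146 147 147]
153 [ 23  21
[... 1892 characters left out ...]
 16 17 16 29 23 13 14 17 14 16 18 13] [194 186 153 129 109  99  93  96  99  95  96  97  95  96  97  95]
170 [34 37 32 30 25 20 13 30 19 16 20 17 15 17 16 18] [197 196 190 174 149 120  99  98  98  97  98  97  96  96  96  96]
171 [33 33 32 32 32 30 20 19 13 17 17 18 18 17 14 17] [196 196 196 194 189 161 130 109  98  98  99  98  97  96  95  95]
172 [33 32 32 33 36 36 31 29 22 16 17 14 14 14 17 17] [195 196 196 196 196 192 174 150 121 103  98  97  96  96  97  96]
173 [33 34 33 34 34 33 33 32 29 24 18 14 15 18 13 14] [195 195 195 196 195 195 194 188 162 131 110 100  98  98  97  97]
[[250.79744993 171.26876003]
 [250.22716957 164.23010501]
 [249.64661093 157.06597404]
 [249.05549066 149.77294466]]
```

Emit:
{"method": "jog_arm", "body": {"motion": [[0, 0, 0, 1, -0.2, 10, 0], [0, 0, 0, 0, 0, 10, 0], [0, 0, 0, 0, 0, 6, 0], [0, 0, 0, 0, 0, 3, 0], [0, 0, 0, 0, 0, 2, 0], [0, 0, 0, 0, 0, 2, 0], [0, 0, 0, 0, 0, 2, 0], [0, 0, 0, 0, 0, 0, 0]]}}

```text
t: 7.35
eef_pos: [535.5, -130.1, 197.2]
tcp_rot: [3.141, -0.0, 2.895]
ft_force: [-1.3, 0.6, -1.5]
opening: 0.127
grip_force: 30.0
```

Emit:
{"method": "jog_arm", "body": {"motion": [[0, 0, 0, 0, 0, 1, 0], [0, 0, 0, 0, 0, 1, 0], [0, 0, 0, 0, 0, 0, 0]]}}

```text
t: 7.72
eef_pos: [535.6, -130.1, 195.2]
tcp_rot: [3.141, 0.0, 2.895]
ft_force: [-0.4, -0.0, -1.1]
opening: 0.129
grip_force: 30.0
```

Emit:
{"method": "jog_arm", "body": {"motion": [[0, 0, 0, 0, 0, 0.5, 0], [0, 0, 0, 0, 0, 0.5, 0], [0, 0, 0, 0, 0, 0, 0]]}}

```text
t: 8.1
eef_pos: [535.6, -130.1, 194.2]
tcp_rot: [3.141, -0.0, 2.895]
ft_force: [-0.1, -0.5, -0.5]
opening: 0.13
grip_force: 30.0
```

Emit:
{"method": "jog_arm", "body": {"motion": [[0, 0, 0, 0, 0, 0.5, 0], [0, 0, 0, 0, 0, 0.5, 0], [0, 0, 0, 0, 0, 0, 0]]}}

```text
t: 8.48
eef_pos: [535.6, -130.2, 193.2]
tcp_rot: [3.142, 0.0, 2.895]
ft_force: [0.3, -0.2, -0.1]
opening: 0.124
grip_force: 30.0
```

Emit:
{"method": "jog_arm", "body": {"motion": [[0, 0, 0, 0, 0, 0.5, 0], [0, 0, 0, 0, 0, 0.5, 0], [0, 0, 0, 0, 0, 0, 0]]}}

```text
t: 8.85
eef_pos: [535.6, -130.2, 192.4]
tcp_rot: [3.142, 0.0, 2.895]
ft_force: [-0.7, -0.1, 2.8]
opening: 0.128
grip_force: 30.0
```

Emit:
{"method": "jog_arm", "body": {"motion": [[0, 0, 0, 0, 0, -1.2, 0], [0, 0, 0, -0.58, -1.91, 0, 0], [0, 0, 0, -0.58, -1.91, 0, 0], [0, 0, 0, 0, 0, 0, 0]]}}

```text
t: 9.35
eef_pos: [535.7, -134.1, 193.3]
tcp_rot: [3.141, -0.0, 2.894]
ft_force: [0.5, 3.0, -0.2]
opening: 0.128
grip_force: 30.0
```

Emit:
{"method": "jog_arm", "body": {"motion": [[0, 0, 0, -0.22, -0.72, 0, 0], [0, 0, 0, 0, 0, 0, 0]]}}

```text
t: 9.6
eef_pos: [535.8, -134.6, 193.4]
tcp_rot: [3.141, -0.0, 2.894]
ft_force: [1.1, 5.4, -1.3]
opening: 0.126
grip_force: 30.0
```

Emit:
{"method": "jog_arm", "body": {"motion": [[0, 0, 0, 0.78, 2.58, 0, 0], [0, 0, 0, 0.78, 2.58, 0, 0], [0, 0, 0, 0.78, 2.58, 0, 0], [0, 0, 0, 0.78, 2.58, 0, 0], [0, 0, 0, 0, 0, 0, 0]]}}

```text
t: 10.22
eef_pos: [535.3, -123.9, 193.4]
tcp_rot: [3.142, 0.0, 2.895]
ft_force: [0.2, -0.3, -1.2]
opening: 0.128
grip_force: 30.0
```

Emit:
{"method": "jog_arm", "body": {"motion": [[0, 0, 0, 0.29, 0.95, 0, 0], [0, 0, 0, 0, 0, 0, 0]]}}

```text
t: 10.48
eef_pos: [535.3, -123.2, 193.4]
tcp_rot: [-3.142, 0.0, 2.895]
ft_force: [-0.7, -0.2, -1.0]
opening: 0.132
grip_force: 30.0
```

Emit:
{"method": "jog_arm", "body": {"motion": [[0, 0, 0, 0.29, 0.95, 0, 0], [0, 0, 0, 0, 0, 0, 0]]}}

```text
t: 10.72
eef_pos: [535.2, -122.4, 193.4]
tcp_rot: [-3.141, 0.0, 2.895]
ft_force: [-0.1, -3.6, -0.3]
opening: 0.124
grip_force: 30.0
```

Emit:
{"method": "jog_arm", "body": {"motion": [[0, 0, 0, -0.58, -1.93, 0, 0], [0, 0, 0, -0.58, -1.93, 0, 0], [0, 0, 0, -0.58, -1.93, 0, 0], [0, 0, 0, 1.91, -0.58, 0, 0], [0, 0, 0, 1.91, -0.58, 0, 0], [0, 0, 0, 0.96, -0.29, 0, 0], [0, 0, 0, 0, 0, 0, 0]]}}

```text
t: 11.6
eef_pos: [530.5, -128.4, 193.5]
tcp_rot: [3.141, 0.0, 2.895]
ft_force: [0.3, -0.0, 0.1]
opening: 0.127
grip_force: 30.0
```

Emit:
{"method": "jog_arm", "body": {"motion": [[0, 0, 0, 0.72, -0.22, 0, 0], [0, 0, 0, 0, 0, 0, 0]]}}

```text
t: 11.85
eef_pos: [530.0, -128.5, 193.5]
tcp_rot: [3.141, 0.001, 2.895]
ft_force: [2.8, 1.1, -1.8]
opening: 0.125
grip_force: 30.0
```

Pocket centre felt: TCP (535.3, −128.2), floor at TCP z 192.4. Now leg 1.

Emit:
{"method": "jog_arm", "body": {"motion": [[0, 0, 0, -1.5, 0.45, 0, 0], [0, 0, 0, -2.5, 0.76, 0, 0], [0, 0, 0, -2.5, 0.76, 0, 0], [0, 0, 0, -2.5, 0.76, 0, 0], [0, 0, 0, -2.5, 0.76, 0, 0], [0, 0, 0, -2.5, 0.76, 0, 0], [0, 0, 0, -2.5, 0.76, 0, 0], [0, 0, 0, -2.5, 0.76, 0, 0], [0, 0, 0, 0, 0, 0, 0]]}}

```text
t: 12.98
eef_pos: [549.7, -127.5, 193.4]
tcp_rot: [3.142, 0.0, 2.895]
ft_force: [0.0, -0.8, -0.2]
opening: 0.127
grip_force: 30.0
```

Emit:
{"method": "jog_arm", "body": {"motion": [[0, 0, 0, -2.5, 0.76, 0, 0], [0, 0, 0, -2.8, 0.85, 0, 0], [0, 0, 0, -2.8, 0.85, 0, 0], [0, 0, 0, -2.8, 0.85, 0, 0], [0, 0, 0, -2.8, 0.85, 0, 0], [0, 0, 0, -2.8, 0.85, 0, 0], [0, 0, 0, -2.8, 0.85, 0, 0], [0, 0, 0, -2.8, 0.85, 0, 0], [0, 0, 0, -2.8, 0.85, 0, 0], [0, 0, 0, -2.8, 0.85, 0, 0]]}}

```text
t: 14.22
eef_pos: [578.7, -126.1, 193.4]
tcp_rot: [3.141, 0.0, 2.895]
ft_force: [-0.4, -0.1, 0.3]
opening: 0.122
grip_force: 30.0
```

Emit:
{"method": "jog_arm", "body": {"motion": [[0, 0, 0, -2.8, 0.85, 0, 0], [0, 0, 0, -2.8, 0.85, 0, 0], [0, 0, 0, -2.8, 0.85, 0, 0], [0, 0, 0, -2.8, 0.85, 0, 0], [0, 0, 0, -2.8, 0.85, 0, 0], [0, 0, 0, -2.8, 0.85, 0, 0], [0, 0, 0, -2.8, 0.85, 0, 0], [0, 0, 0, -2.8, 0.85, 0, 0], [0, 0, 0, -2.8, 0.85, 0, 0], [0, 0, 0, -2.8, 0.85, 0, 0]]}}

```text
t: 15.48
eef_pos: [607.9, -124.7, 193.4]
tcp_rot: [3.142, 0.0, 2.895]
ft_force: [0.3, 1.1, -0.8]
opening: 0.122
grip_force: 30.0
```

Emit:
{"method": "jog_arm", "body": {"motion": [[0, 0, 0, -2.8, 0.85, 0, 0], [0, 0, 0, -2.8, 0.85, 0, 0], [0, 0, 0, -2.8, 0.85, 0, 0], [0, 0, 0, -2.8, 0.85, 0, 0], [0, 0, 0, -2.8, 0.85, 0, 0], [0, 0, 0, -2.8, 0.85, 0, 0], [0, 0, 0, -2.8, 0.85, 0, 0], [0, 0, 0, -2.8, 0.85, 0, 0], [0, 0, 0, -2.8, 0.85, 0, 0], [0, 0, 0, -2.8, 0.85, 0, 0]]}}

```text
t: 16.73
eef_pos: [637.1, -123.3, 193.4]
tcp_rot: [3.141, 0.0, 2.895]
ft_force: [0.4, -0.2, 0.2]
opening: 0.126
grip_force: 30.0
```

Emit:
{"method": "jog_arm", "body": {"motion": [[0, 0, 0, -2.5, 0.76, 0, 0], [0, 0, 0, -2.5, 0.76, 0, 0], [0, 0, 0, -2.3, 0.7, 0, 0], [0, 0, 0, 0, 0, 0, 0]]}}

```text
t: 17.23
eef_pos: [644.7, -122.9, 193.4]
tcp_rot: [3.141, 0.0, 2.895]
ft_force: [-0.2, 0.7, -0.4]
opening: 0.125
grip_force: 30.0
```

Emit:
{"method": "jog_arm", "body": {"motion": [[0, 0, 0, -1.4, 0.42, 0, 0], [0, 0, 0, -1.2, 0.36, 0, 0], [0, 0, 0, 0, 0, 0, 0]]}}

```text
t: 17.6
eef_pos: [647.3, -122.9, 193.4]
tcp_rot: [3.142, -0.0, 2.895]
ft_force: [-0.4, -0.3, -0.3]
opening: 0.122
grip_force: 30.0
```

Emit:
{"method": "jog_arm", "body": {"motion": [[0, 0, 0, -0.96, 0.29, 0, 0], [0, 0, 0, 0, 0, 0, 0]]}}

```text
t: 17.85
eef_pos: [648.0, -122.8, 193.3]
tcp_rot: [-3.142, -0.001, 2.895]
ft_force: [-1.4, -0.1, 1.1]
opening: 0.125
grip_force: 30.0
```

Emit:
{"method": "jog_arm", "body": {"motion": [[0, 0, 0, 1.1, -0.34, 0, 0], [0, 0, 0, 1.2, -0.36, 0, 0], [0, 0, 0, -0.6, -1.9, 0, 0], [0, 0, 0, -0.8, -2.6, 0, 0], [0, 0, 0, -0.8, -2.65, 0, 0], [0, 0, 0, -0.8, -2.65, 0, 0], [0, 0, 0, -0.8, -2.65, 0, 0], [0, 0, 0, 0, 0, 0, 0]]}}

```text
t: 18.85
eef_pos: [646.5, -136.1, 193.4]
tcp_rot: [3.142, 0.0, 2.894]
ft_force: [-0.2, 0.4, -0.2]
opening: 0.124
grip_force: 30.0
```

Emit:
{"method": "jog_arm", "body": {"motion": [[0, 0, 0, -0.8, -2.65, 0, 0], [0, 0, 0, -0.85, -2.8, 0, 0], [0, 0, 0, -0.85, -2.8, 0, 0], [0, 0, 0, -0.85, -2.8, 0, 0], [0, 0, 0, -0.85, -2.8, 0, 0], [0, 0, 0, -0.85, -2.8, 0, 0], [0, 0, 0, -0.85, -2.8, 0, 0], [0, 0, 0, -0.85, -2.8, 0, 0], [0, 0, 0, -0.85, -2.8, 0, 0], [0, 0, 0, -0.85, -2.8, 0, 0]]}}

```text
t: 20.1
eef_pos: [647.9, -165.2, 193.4]
tcp_rot: [3.141, -0.0, 2.895]
ft_force: [-0.4, 0.8, -0.5]
opening: 0.126
grip_force: 30.0
```

Emit:
{"method": "jog_arm", "body": {"motion": [[0, 0, 0, -0.85, -2.8, 0, 0], [0, 0, 0, -0.85, -2.8, 0, 0], [0, 0, 0, -0.85, -2.8, 0, 0], [0, 0, 0, -0.85, -2.8, 0, 0], [0, 0, 0, -0.85, -2.8, 0, 0], [0, 0, 0, -0.85, -2.8, 0, 0], [0, 0, 0, -0.85, -2.8, 0, 0], [0, 0, 0, -0.85, -2.8, 0, 0], [0, 0, 0, -0.85, -2.8, 0, 0], [0, 0, 0, -0.85, -2.8, 0, 0]]}}

```text
t: 21.35
eef_pos: [649.3, -194.4, 193.4]
tcp_rot: [3.141, 0.0, 2.895]
ft_force: [-0.3, -0.7, -0.3]
opening: 0.127
grip_force: 30.0
```

Emit:
{"method": "jog_arm", "body": {"motion": [[0, 0, 0, -0.85, -2.8, 0, 0], [0, 0, 0, -0.85, -2.8, 0, 0], [0, 0, 0, -0.85, -2.8, 0, 0], [0, 0, 0, -0.85, -2.8, 0, 0], [0, 0, 0, -0.85, -2.8, 0, 0], [0, 0, 0, -0.85, -2.8, 0, 0], [0, 0, 0, 0, 0, 0, 0]]}}

```text
t: 22.22
eef_pos: [650.1, -212.0, 193.4]
tcp_rot: [3.142, 0.0, 2.894]
ft_force: [0.1, -0.1, -0.6]
opening: 0.128
grip_force: 30.0
```

Feel the far wall here to confirm the third leg's line.

Emit:
{"method": "jog_arm", "body": {"motion": [[0, 0, 0, -0.44, -1.44, 0, 0], [0, 0, 0, -0.44, -1.44, 0, 0], [0, 0, 0, 0, 0, 0, 0]]}}

```text
t: 22.6
eef_pos: [650.3, -214.8, 193.4]
tcp_rot: [3.141, 0.0, 2.895]
ft_force: [0.8, 0.0, 0.1]
opening: 0.125
grip_force: 30.0
```

Emit:
{"method": "jog_arm", "body": {"motion": [[0, 0, 0, -0.29, -0.96, 0, 0], [0, 0, 0, 0, 0, 0, 0]]}}

```text
t: 22.85
eef_pos: [650.3, -215.5, 193.4]
tcp_rot: [3.141, -0.0, 2.895]
ft_force: [0.1, 1.4, -0.5]
opening: 0.125
grip_force: 30.0
```

Emit:
{"method": "jog_arm", "body": {"motion": [[0, 0, 0, 0.33, 1.1, 0, 0], [0, 0, 0, 0.33, 1.1, 0, 0], [0, 0, 0, 2, -0.6, 0, 0], [0, 0, 0, 2.5, -0.76, 0, 0], [0, 0, 0, 2.8, -0.85, 0, 0], [0, 0, 0, 2.8, -0.85, 0, 0], [0, 0, 0, 0, 0, 0, 0]]}}

```text
t: 23.72
eef_pos: [639.5, -214.0, 193.5]
tcp_rot: [3.142, -0.0, 2.894]
ft_force: [0.2, -0.0, -0.5]
opening: 0.126
grip_force: 30.0
```

Emit:
{"method": "jog_arm", "body": {"motion": [[0, 0, 0, 2.6, -0.79, 0, 0], [0, 0, 0, 2.8, -0.85, 0, 0], [0, 0, 0, 2.8, -0.85, 0, 0], [0, 0, 0, 2.8, -0.85, 0, 0], [0, 0, 0, 2.8, -0.85, 0, 0], [0, 0, 0, 2.8, -0.85, 0, 0], [0, 0, 0, 2.8, -0.85, 0, 0], [0, 0, 0, 2.8, -0.85, 0, 0], [0, 0, 0, 2.8, -0.85, 0, 0], [0, 0, 0, 2.8, -0.85, 0, 0]]}}

```text
t: 24.98
eef_pos: [610.5, -215.3, 193.4]
tcp_rot: [3.142, -0.0, 2.895]
ft_force: [0.5, 0.1, 0.7]
opening: 0.128
grip_force: 30.0
```

Emit:
{"method": "jog_arm", "body": {"motion": [[0, 0, 0, 2.5, -0.76, 0, 0], [0, 0, 0, 2.5, -0.76, 0, 0], [0, 0, 0, 2.5, -0.76, 0, 0], [0, 0, 0, 2.3, -0.7, 0, 0], [0, 0, 0, 0, 0, 0, 0]]}}

```text
t: 25.6
eef_pos: [600.3, -215.8, 193.4]
tcp_rot: [3.141, -0.0, 2.895]
ft_force: [0.5, 0.8, -0.5]
opening: 0.126
grip_force: 30.0
```

Emit:
{"method": "jog_arm", "body": {"motion": [[0, 0, 0, 0.6, 2, 0, 0], [0, 0, 0, 0.8, 2.6, 0, 0], [0, 0, 0, 0.85, 2.8, 0, 0], [0, 0, 0, 0.85, 2.8, 0, 0], [0, 0, 0, 0, 0, 0, 0]]}}

```text
t: 26.22
eef_pos: [599.9, -204.9, 193.5]
tcp_rot: [3.142, 0.0, 2.895]
ft_force: [0.3, -0.4, -0.5]
opening: 0.123
grip_force: 30.0
```

Emit:
{"method": "jog_arm", "body": {"motion": [[0, 0, 0, 0.8, 2.6, 0, 0], [0, 0, 0, 0.8, 2.6, 0, 0], [0, 0, 0, 0.8, 2.6, 0, 0], [0, 0, 0, 0.8, 2.6, 0, 0], [0, 0, 0, 0.8, 2.6, 0, 0], [0, 0, 0, 0.8, 2.6, 0, 0], [0, 0, 0, 0.7, 2.3, 0, 0], [0, 0, 0, 0, 0, 0, 0]]}}

```text
t: 27.22
eef_pos: [599.0, -186.3, 193.4]
tcp_rot: [3.142, -0.0, 2.895]
ft_force: [-0.5, 0.3, -0.2]
opening: 0.124
grip_force: 30.0
```

Emit:
{"method": "jog_arm", "body": {"motion": [[0, 0, 0, 0.12, 0.4, 0, 0], [0, 0, 0, 2, -0.6, 0, 0], [0, 0, 0, 2.6, -0.79, 0, 0], [0, 0, 0, 2.8, -0.85, 0, 0], [0, 0, 0, 2.8, -0.85, 0, 0], [0, 0, 0, 2.8, -0.85, 0, 0], [0, 0, 0, 2.8, -0.85, 0, 0], [0, 0, 0, 0, 0, 0, 0]]}}

```text
t: 28.22
eef_pos: [582.3, -186.9, 193.5]
tcp_rot: [3.142, 0.0, 2.894]
ft_force: [-0.6, 0.7, -0.2]
opening: 0.125
grip_force: 30.0
```

Emit:
{"method": "jog_arm", "body": {"motion": [[0, 0, 0, 2.6, -0.75, 0, 0], [0, 0, 0, 2.8, -0.83, 0, 0], [0, 0, 0, 2.8, -0.83, 0, 0], [0, 0, 0, 2.8, -0.84, 0, 0], [0, 0, 0, 2.8, -0.84, 0, 0], [0, 0, 0, 2.8, -0.84, 0, 0], [0, 0, 0, 2.8, -0.85, 0, 0], [0, 0, 0, 2.8, -0.85, 0, 0], [0, 0, 0, 2.8, -0.85, 0, 0], [0, 0, 0, 2.8, -0.85, 0, 0]]}}

```text
t: 29.48
eef_pos: [553.3, -188.1, 193.4]
tcp_rot: [3.142, 0.0, 2.895]
ft_force: [-0.3, 0.8, -0.8]
opening: 0.126
grip_force: 30.0
```

Emit:
{"method": "jog_arm", "body": {"motion": [[0, 0, 0, 2.7, -0.82, 0, 0], [0, 0, 0, 2.7, -0.82, 0, 0], [0, 0, 0, 2.7, -0.82, 0, 0], [0, 0, 0, 2.7, -0.82, 0, 0], [0, 0, 0, 2.5, -0.76, 0, 0], [0, 0, 0, 0, 0, 0, 0], [0, 0, 0, 0, 0, 0, 0]]}}

```text
t: 30.35
eef_pos: [539.6, -188.8, 193.4]
tcp_rot: [3.141, 0.0, 2.895]
ft_force: [-0.5, 0.2, 0.3]
opening: 0.128
grip_force: 30.0
```

Emit:
{"method": "jog_arm", "body": {"motion": [[0, 0, 0, 0, 0, -2, 0], [0, 0, 0, 0, 0, -4, 0], [0, 0, 0, 0, 0, -8, 0], [0, 0, 0, 0, 0, -16, 0], [0, 0, 0, 0, 0, -20, 0], [0, 0, 0, 0, 0, -20, 0], [0, 0, 0, 0, 0, -20, 0], [0, 0, 0, 0, 0, -12, 0], [0, 0, 0, 8, 14, 0, 0], [0, 0, 0, 16, 28, 0, 0]]}}

```text
t: 31.6
eef_pos: [526.0, -141.4, 294.8]
tcp_rot: [3.141, -0.001, 2.893]
ft_force: [-0.1, 0.9, -0.7]
opening: 0.128
grip_force: 30.0
```

Emit:
{"method": "jog_arm", "body": {"motion": [[0, 0, 0, 24, 42, 0, 0], [0, 0, 0, 26, 46, 0, 0], [0, 0, 0, 26, 46, 0, 0], [0, 0, 0, 26, 46, 0, 0], [0, 0, 0, 26, 46, 0, 0], [0, 0, 0, 26, 46, 0, 0], [0, 0, 0, 24, 42, 0, 0], [0, 0, 0, 16, 28, 0, 0], [0, 0, 0, 10, 17, 0, 0], [0, 0, 0, 0, 0, 0, 0]]}}

```text
t: 32.85
eef_pos: [415.2, 256.8, 294.8]
tcp_rot: [-3.141, -0.001, 2.897]
ft_force: [0.2, -0.6, 0.2]
opening: 0.127
grip_force: 30.0
```

```bash
python3 - <<'E'
from h import *
to([414.2,263.7,173.5])
E
```

```text
t 32.85 pos [415.2  256.8  294.82] rot [-3.1409e+00 -1.1000e-03  2.8971e+00] F [ 0.2 -0.6  0.2] tool delta [  2.52   6.53 121.32]
```

Emit:
{"method": "jog_arm", "body": {"motion": [[0, 0, 0, 1.3, 3.3, 0, 0], [0, 0, 0, 1.2, 3.2, 10, 0], [0, 0, 0, 0, 0, 15, 0], [0, 0, 0, 0, 0, 15, 0], [0, 0, 0, 0, 0, 10, 0], [0, 0, 0, 0, 0, 5, 0], [0, 0, 0, 0, 0, 4, 0], [0, 0, 0, 0, 0, 0, 0]]}}

```text
t: 33.85
eef_pos: [415.7, 262.7, 236.4]
tcp_rot: [3.142, 0.0, 2.895]
ft_force: [-0.7, -0.3, 0.6]
opening: 0.125
grip_force: 30.0
```

Emit:
{"method": "jog_arm", "body": {"motion": [[0, 0, 0, 1.7, 0.6, 5, 0], [0, 0, 0, 0, 0, 12, 0], [0, 0, 0, 0, 0, 15, 0], [0, 0, 0, 0, 0, 15, 0], [0, 0, 0, 0, 0, 8, 0], [0, 0, 0, 0, 0, 4, 0], [0, 0, 0, 0, 0, 2, 0], [0, 0, 0, 0, 0, 0, 0]]}}

```text
t: 34.85
eef_pos: [414.3, 263.8, 175.6]
tcp_rot: [3.141, 0.0, 2.895]
ft_force: [0.4, -0.1, -0.0]
opening: 0.124
grip_force: 30.0
```

Emit:
{"method": "jog_arm", "body": {"motion": [[0, 0, 0, 0, 0, 1, 0], [0, 0, 0, 0, 0, 1, 0], [0, 0, 0, 0, 0, 0.7, 0], [0, 0, 0, 0, 0, 0.5, 0], [0, 0, 0, 0, 0, 0, 0]]}}

```text
t: 35.48
eef_pos: [414.2, 263.7, 172.4]
tcp_rot: [3.141, 0.0, 2.895]
ft_force: [-0.8, -0.1, 2.5]
opening: 0.128
grip_force: 30.0
```

Seated (2.5 N on the flange). Release and withdraw.

Emit:
{"method": "jog_arm", "body": {"motion": [[0, 0, 0, 0, 0, 0, 14], [0, 0, 0, 0, 0, 0, 20], [0, 0, 0, 0, 0, 0, 35], [0, 0, 0, 0, 0, 0, 50], [0, 0, 0, 0, 0, 0, 50], [0, 0, 0, 0, 0, -10, 50], [0, 0, 0, 0, 0, -25, 50], [0, 0, 0, 0, 0, -40, 50], [0, 0, 0, 0, 0, -40, 50]]}}

```text
t: 36.6
eef_pos: [414.0, 263.6, 289.1]
tcp_rot: [3.141, 0.0, 2.895]
ft_force: [0.9, 0.3, -0.3]
opening: 0.523
grip_force: 0.0
```

Emit:
{"method": "jog_arm", "body": {"motion": [[0, 0, 0, 20, 30, 0, 50], [0, 0, 0, 30, 40, 0, 50], [0, 0, 0, 30, 40, 0, 50], [0, 0, 0, 30, 40, 0, 50], [0, 0, 0, 20, 30, 0, 50], [0, 0, 0, 0, 0, 0, 50]]}}

```text
t: 37.35
eef_pos: [331.1, 471.6, 287.6]
tcp_rot: [3.141, 0.0, 2.897]
ft_force: [-0.0, -0.5, -0.1]
opening: 0.524
grip_force: 0.0
```

```bash
python3 - <<'E'
from h import *
d=grab('top');P=(440,255)
im=rect(d,139,P[0]-70,P[0]+70,P[1]-70,P[1]+70,.35)
d=grab('scene')
cv2.imwrite('pics/e1.png',np.hstack([im,cv2.resize(d['color'][140:290,320:470,::-1],(400,400))]))
E
```

```text
(no output)
```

View pics/e1.png

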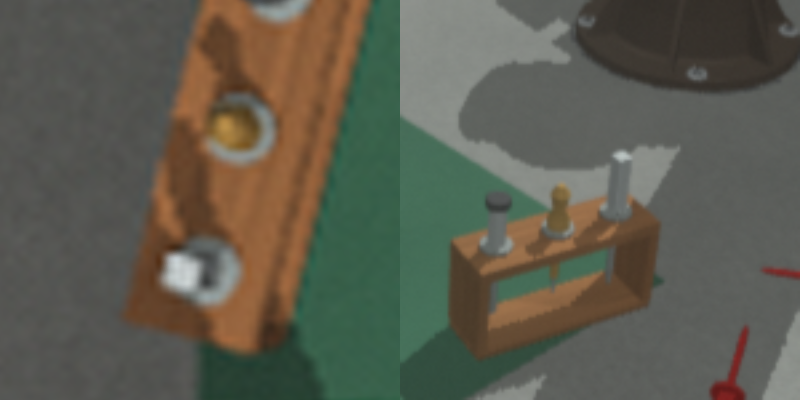

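The stylus stands upright in its hole, with its flange seated at about (205, 270) left and (618, 210) right. The neighbouring tools have not moved.

```bash
python3 -c "
from cell import env
print(env.job_done())"
```

```text
the job is handed in; nothing more can be done
None
```

I drew the stylus round the whole seam from the wide end to the narrow end, stood it back in its hole on its flange, and handed the job in at about 37 s; the hand-in did not report a verdict.

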